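# Weigh the large sample pail

### The arm

A 6-joint arm with a two-finger parallel gripper is mounted at the origin on the work surface. World frame = base frame: x ahead of the robot, y to its left, z up, the work surface at z = 0. Lengths are in m, angles in degrees, forces in N, time in s.
With the tool pointing down it reaches from about 0.275 to 0.725 m from the base axis. Payload 5.6 kg.
Tool frame: the origin (TCP) lies at the very end of the fingers, on their centre line; the grasp point (between the pads) lies r.grip_depth behind it (r.grip_depth is the distance from the TCP to the grasp point, in m); z points along the fingers, y is the line along which they close (so a half turn about z gives the same grasp; the last joint's range is limited). The gripper opens to 85 mm and grips with 20 to 120 N. Pads are 22 mm wide; open, the fingers measure 114 mm over their backs; the gripper's body (76 mm by 85 mm) begins 54 mm behind the grasp point. The pads swing forward as they close: fully open they stand 13 mm farther back than shut.
Start: joints at [82.999, 14.616, 6.199, 0, -81.583, -16.306], TCP at [0.218, 0.505, 0.231] pointing down, gripper open.
Joint ranges: [-168.99, 168.99], [-69.2, 112.95], [-62.41, 85.93], [-164.36, 98.24], [-168.68, -3.75], [-174.98, 174.98]. Speed limits (degrees/s): [147.25, 147.25, 180, 180, 180, 180].

### API

Orientations are given as [roll, pitch, yaw] about the fixed x, y, z axes, in that order (R = Rz(yaw) Ry(pitch) Rx(roll)).
In Python, from plant import readout, capture, camera_info, r gives the robot as it stands.
- The arm moves only by the tool move_arm, never from a script. Its argument "series" is text: rows parted by semicolons, each of 4 numbers parted by spaces: the shift along the world's x, y, z in mm, then the turn about the world's z in rad. In form: x y z turn; .... A call has exactly 10 rows; each row is the pose to reach, as a shift and turn from the pose commanded when the call began; what a row does not reach only later rows make up. A row lasts 1/10 s, in which the tool goes at most 50 mm and 8.59 degrees, less where a joint would pass 70% of its speed; a pose out of reach is approached as far as the arm can. A call with a gripper value outside its range is refused whole. "grip" is the opening, from 0 (shut) to 1 (fully open), set as the call begins (left out, the last holds). The fingers move at their own pace and stop on an object; the grip force is fixed at half the most. Time passes only in rows, so rows that repeat a pose let the fingers close, or fill a call up. It gives the time, the measured TCP pose, the force, the opening and the grip force at its end, in the units of the state.
- readout.read_state(): the state, without advancing time (a new reading comes with each control period).
- capture(name): name is "scene" or "top" or "wrist"; returns the picture (480x640x3 uint8, blue, green, red); there is no depth.
- camera_info(name): a dict with "camera_matrix" (3x3 intrinsics, pixels), "extrinsics" (4x4, takes a point from world to camera coordinates). Camera axes: x right, y down, z forward; pixel columns grow to the right and rows downward; lengths in m; the calibration is good to about 2 mm. A picture is of the moment at which its call begins: read the wrist's pose just before it. camera_info takes no time and is no camera call; for the wrist camera it gives the pose at the moment of the call.
- r.hand_in(): hands the job in; it is judged then, once.
The state is a dict: "t": time; "qpos": joint angles; "dq": joint speeds; "joint_efforts": joint torques, N m; "eef_pos": TCP position; "ee_rot": TCP orientation; "wrist_force": force on the tool from outside, world axes, zero at the start; "ft_torque": the same for the moment, N m; "finger_gap": finger opening in m; "grip_force": force on a finger pad.
Only numpy, scipy, OpenCV 4.12 (cv2) and the standard library are available. Lean on these libraries where they do the work, as an engineer would, in place of code of your own. Each camera call takes 0.05 s, during which the arm holds its last target. There are 200 camera calls.

### The job

The balance has just been checked: lift the brass check weight off its pan by the ring and stand it in its white dish. Then lift the larger of the two steel sample pails by its bail handle and set it upright in the middle of the balance pan. Put both down gently, without dropping them, let go, and do not shift the small pail or the other loose things on the bench.

Things in the scene. Friction and masses are not known exactly. Their poses are not given: they have to be found in the camera images.
- check_weight: Brass check weight standing on the balance pan at the start: cylinder 44 mm in diameter and 40 mm high, tapering to a neck at 56 mm, with a fixed upright ring on top; 89 mm high in all, about 0.25 kg. Origin: centre of its underside; z up; the ring lies in its x-z plane, so pinch the ring along its y axis.
- weight_ring (a point): Centre of the check weight's ring, 71 mm above its underside. The ring is of 8 mm round bar, 36 mm across outside and 20 mm inside; its axes are those of the check weight (8 mm thick along y).
- dish: Shallow round white ceramic dish for the check weight, fixed to the bench: 112 mm across the rim, 12 mm high, inner floor 4 mm above the bench and at least 88 mm across. Origin: centre of its underside.
- large_pail: The larger steel pail, empty and open, about 0.42 kg: 92 mm in diameter at the rim, 83 mm at the foot, 85 mm high, walls 3 mm. A stiff bail (it does not swing) rises from the rim at +y and -y to a black grip bar whose centre is 140 mm above the foot. Origin: centre of its underside; z up; grip bar along its y axis, so pinch along its x axis.
- large_pail_handle (a point): Middle of the large pail's black grip bar: a round bar 16 mm in diameter and 56 mm long along the pail's y axis, with free space of 47 mm below it down to the rim.
- small_pail: The smaller steel pail, which stays where it is: 64 mm in diameter, 55 mm high, grip bar 98 mm above its foot. Origin: centre of its underside.
- balance: White bench balance, fixed to the bench: housing 200 x 170 mm, top 56 mm above the bench, display along its -x edge. Origin: on the bench below the centre of the pan; the housing reaches from 120 mm on its -x side to 80 mm on its +x side.
- pan_top (a point): Centre of the top face of the balance's round steel pan, 130 mm in diameter; 78 mm above the bench when empty. The point sinks with the pan.
- pan (a joint): How far the sprung pan has sunk (m): 0 when empty, about 1 mm per newton of load, stop at 0.010.
- flask: Conical glass flask with a black stopper, 80 mm in diameter, 129 mm high; stays where it is. Origin: centre of its underside.
- beaker: Open glass beaker, 70 mm in diameter, 80 mm high; stays where it is. Origin: centre of its underside.
- culture_bottle: Green glass bottle with a blue cap, 86 mm in diameter, 170 mm high; stays where it is. Origin: centre of its underside.
- well_plates: Stack of three flat rectangular multiwell plates, 86 x 128 mm, 45 mm high; stays where it is. Origin: centre of its underside.
- marker: White marker pen with a black cap, 130 mm long, 17 mm thick, lying on the bench; stays where it is. Origin: under its middle, x along it.
Things that resemble listed ones, but are neither listed nor needed, are in the scene too. What is shaped like the large_pail but pink is not meant.

How it is judged (in metres and radians):
On the way, in this order (a step that is already met when the one before it is completed fails the run):
1. the check weight is lifted clear of the pan by its ring (z of check_weight in the frame of pan_top above 0.02 m and distance between the grasp point and weight_ring below 0.035 m and contact force between the fingers and check_weight above 0.5 N), for 0.2 s.
2. the check weight stands upright in its dish, released (horizontal distance between check_weight and dish below 0.028 m and z of check_weight in the frame of dish below 0.01 m and angle between check_weight's own z axis and vertical below 0.12 rad and linear speed of check_weight below 0.03 m/s and contact force between the fingers and check_weight below 0.05 N), for 0.2 s.
3. the large pail is lifted clear of the bench by its bail handle (height (world z) of large_pail above 0.03 m and distance between the grasp point and large_pail_handle below 0.05 m and contact force between the fingers and large_pail above 0.5 N), for 0.2 s.
At the end, for the whole second after the job is handed in: The check weight stands upright (within 0.12 rad) on the floor of its dish, within 28 mm of the dish's centre; the large pail stands upright (within 0.1 rad) on the balance pan, its centre within 20 mm of the pan's centre, the pan pressed down more than 2 mm by it; both are released and at rest (all of step 2 and horizontal distance between large_pail and pan_top below 0.02 m and z of large_pail in the frame of pan_top between -0.004 and 0.006 m and angle between large_pail's own z axis and vertical below 0.1 rad and value of joint pan above 0.002 m and linear speed of large_pail below 0.03 m/s and contact force between the fingers and large_pail below 0.05 N); the robot touches nothing.
It fails at once if the check weight is dropped (falls freely by more than about 1 cm) (contact force between each of the arm, the fingers and check_weight below 0.05 N and linear speed of check_weight above 0.45 m/s).
It fails at once if the large pail is dropped (falls freely by more than about 1 cm) (contact force between each of the arm, the fingers and large_pail below 0.05 N and linear speed of large_pail above 0.45 m/s).
It fails at once if the small pail is shifted by more than 30 mm (distance of small_pail from where it was at the start of the episode above 0.03 m).
It fails at once if the flask, beaker, culture bottle, well plates or marker is shifted by more than 30 mm (distance of any of flask, beaker, culture_bottle, well_plates, marker from where it was at the start of the episode above 0.03 m).
It also fails if it takes over 58 s, if anything falls off the work surface, if the arm or the gripper's body presses on something with over 40 N, if the wrist force passes 120 N, or if a joint passes its speed limit or range.

## Working session

There is one attempt and no reset: what is moved stays moved. The work goes in short steps, Python scripts to look and compute and a tool call to move; the robot and the scene stay as the last step left them, time stands still between calls to the robot, and variables do not carry over. Pictures are saved under pics/ and viewed, at most 10 in all, crops included, and the job is handed in when it is done.

Besides the shell and the picture viewer there is one more tool, called after ">>>" in YAML: its name, and indented under it one key for each argument. move_arm: Moves the arm, as the interface text tells. Its arguments: {"type":"object","properties":{"series":{"type":"string"},"grip":{"type":"number"}},"required":["series"]}

```bash
mkdir -p pics; ls; python3 - <<'E'
from plant import readout, capture, camera_info, r
import cv2,numpy as np
np.set_printoptions(precision=4,suppress=True)
print(r.grip_depth, readout.read_state())
for n in("scene","top"):
    cv2.imwrite(f"pics/{n}0.png",capture(n)); c=camera_info(n); print(n,c["camera_matrix"],c["extrinsics"])
E
```

```text
pics
0.0187 {'t': 0.0, 'qpos': array([ 82.9986,  14.6525,   6.1301,  -0.028 , -81.5827, -16.305 ]), 'dq': array([ 0.0768, -0.0499,  0.137 , -0.0864, -0.0101, -0.0343]), 'joint_efforts': array([  0.0001, -38.6636,  23.7938,   5.3653,  -0.0062,   0.    ]), 'eef_pos': array([0.2174, 0.5047, 0.2304]), 'ee_rot': array([179.8914,  -0.0029, -23.3106]), 'wrist_force': array([ 0.2948,  0.0564, -0.3333]), 'ft_torque': array([ 0.0225, -0.0002, -0.0987]), 'grip_force': 0.0, 'finger_gap': 0.08570474531822696}
scene [[550.0291   0.     317.9022]
 [  0.     550.0291 219.6829]
 [  0.       0.       1.    ]] [[ 0.7011  0.713   0.0012 -0.4122]
 [ 0.5568 -0.5464 -0.6256 -0.1764]
 [-0.4454  0.4393 -0.7801  1.4997]
 [ 0.      0.      0.      1.    ]]
top [[434.9479   0.     314.9726]
 [  0.     434.9479 231.2536]
 [  0.       0.       1.    ]] [[ 0.0055 -1.      0.0038  0.0346]
 [-0.9859 -0.0061 -0.1671  0.5373]
 [ 0.1671 -0.0028 -0.9859  0.8786]
 [ 0.      0.      0.      1.    ]]
```

View pics/scene0.png

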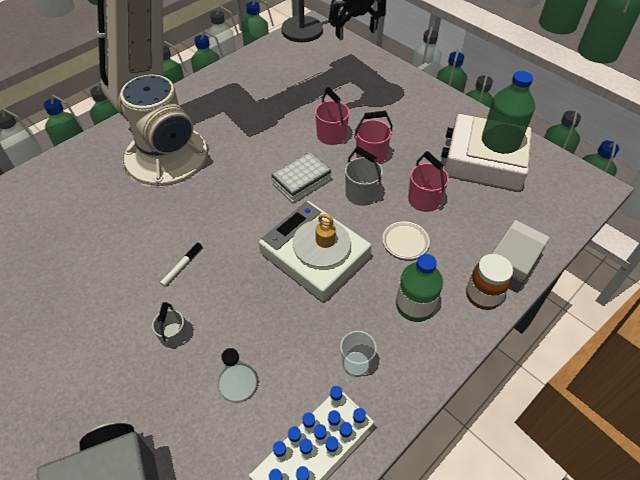

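View pics/top0.png

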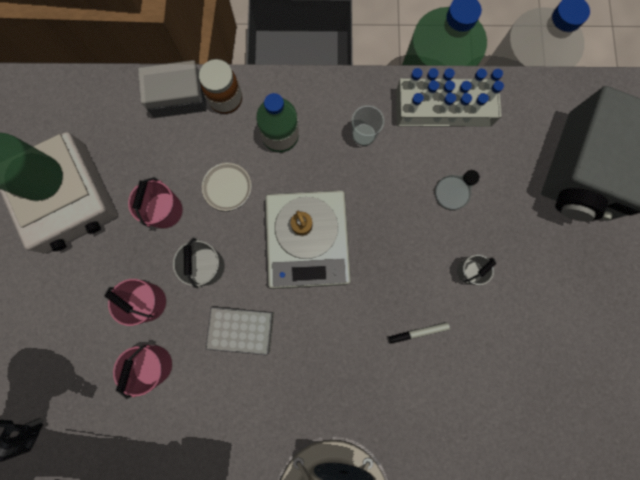

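The scene shows the steel large pail at about (363,180), the weight on the balance at (325,233) and the dish at (406,240). In the top view they are at (197,264), (301,222) and (227,187). Next I'll zoom in to get the handle and ring directions.

```bash
python3 - <<'E'
import cv2,numpy as np
s=cv2.imread("pics/scene0.png");t=cv2.imread("pics/top0.png")
def z(im,c,h=32,w=40): return cv2.resize(im[c[1]-h:c[1]+h,c[0]-w:c[0]+w],(400,300),interpolation=cv2.INTER_CUBIC)
f=5
# 60x80 crops at exact x5
z=lambda im,c: cv2.resize(im[c[1]-30:c[1]+30,c[0]-40:c[0]+40],(400,300),interpolation=cv2.INTER_CUBIC)
a=np.vstack([np.hstack([z(s,(362,178)),z(t,(197,264))]),np.hstack([z(s,(325,233)),z(t,(301,222))])])
cv2.imwrite("pics/zoom.png",a)
E
```

```text
(no output)
```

View pics/zoom.png

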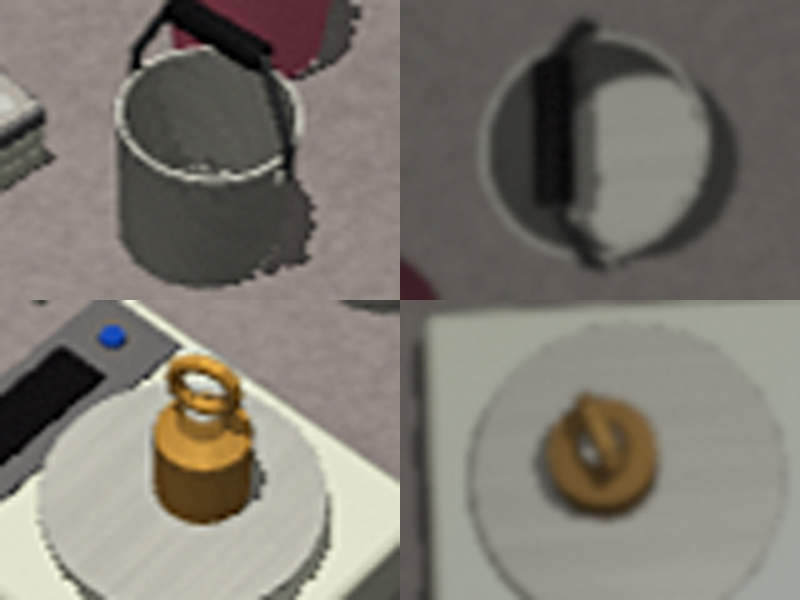

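The zoom shows the pail's bar at scene (365.6,154) and top (188,260), and the weight's ring at scene (326,220) and top (301,220). I'll triangulate both and check them against the known heights.

```bash
cat > h.py <<'E'
from plant import readout, capture, camera_info, r
import cv2,numpy as np
np.set_printoptions(precision=4,suppress=True)
I={}
def ray(n,p,info=None):
    c=info or I.setdefault(n,camera_info(n)); E=np.array(c["extrinsics"]);R=E[:3,:3]
    d=R.T@np.linalg.inv(c["camera_matrix"])@[p[0],p[1],1.]; return -R.T@E[:3,3],d/np.linalg.norm(d)
def onz(n,p,z,info=None):
    o,d=ray(n,p,info); return o+d*(z-o[2])/d[2]
def tri(a,b):
    (o1,d1),(o2,d2)=a,b
    s=np.linalg.lstsq(np.c_[d1,-d2],o2-o1,rcond=None)[0]
    p,q=o1+s[0]*d1,o2+s[1]*d2; return (p+q)/2,np.linalg.norm(p-q)
def ell(n,im,box,mask):
    x0,y0,x1,y1=box
    c=max(cv2.findContours(mask(im[y0:y1,x0:x1]).astype(np.uint8),0,1)[0],key=cv2.contourArea)
    e=cv2.fitEllipse(cv2.convexHull(c)); return (e[0][0]+x0,e[0][1]+y0),e[1]
E
python3 - <<'E'
from h import *
s=cv2.imread("pics/scene0.png");t=cv2.imread("pics/top0.png")
print("handle",tri(ray("scene",(365.5,154)),ray("top",(188,260))), onz("top",(188,260),.14))
for y in(246,274): print(" bar top",onz("top",(188,y),.14))
for p in((356.5,149.5),(375,159.5)): print(" bar scene",onz("scene",p,.14))
print("ring",tri(ray("scene",(326,220)),ray("top",(301,220))), onz("top",(301,220),.1465))
for p in((297.5,212),(303,226)): print(" ring top",onz("top",p,.1465))
# pail rim
print("rim",onz("top",(196,263.5),.085),onz("scene",(363.5,171),.085))
# dish, by brightness / low saturation warm
br=lambda m:(m.min(2)>120)
e=ell("top",t,(195,155,258,218),br);print("dish top",e,onz("top",e[0],.012))
e=ell("scene",s,(378,217,432,263),lambda m:m.min(2)>150);print("dish scene",e,onz("scene",e[0],.012))
# pan
print("pan l/r/t/b",[onz("top",p,.0755)[:2] for p in((274.6,227),(337.5,227),(306,196.5),(306,256))])
# balance housing colour rect, top at .056
m=cv2.inRange(t,(150,150,150),(255,255,255))
print("small/others top", {k:onz("top",p,z)[:2] for k,(p,z) in dict(smallgrip=((485,268),.098),plates=((240,330),.045),bottlecap=((273,103),.17),bottle=((278,128),.06),beaker=((367,122),.08),pinkr=((152,204),.085),pinkl=((133,301),.085)).items()})
E
```

```text
handle (array([0.4654, 0.2775, 0.1388]), np.float64(0.0018101301086514796)) [0.4648 0.2764 0.14  ]
 bar top [0.4913 0.2778 0.14  ]
 bar top [0.4385 0.2749 0.14  ]
 bar scene [0.4412 0.2734 0.14  ]
 bar scene [0.4945 0.2798 0.14  ]
ring (array([0.5431, 0.066 , 0.1423]), np.float64(0.0029917368449734493)) [0.5414 0.0647 0.1465]
 ring top [0.5568 0.0715 0.1465]
 ring top [0.5299 0.0608 0.1465]
rim [0.4633 0.2759 0.085 ] [0.4677 0.2745 0.085 ]
dish top ((226.53508949279785, 187.10928344726562), (39.19797897338867, 41.045372009277344)) [0.6417 0.2361 0.012 ]
dish scene ((405.67502212524414, 239.42804527282715), (36.64250183105469, 47.35143280029297)) [0.6456 0.2356 0.012 ]
pan l/r/t/b [array([0.5403, 0.1209]), array([ 0.5411, -0.0084]), array([0.6052, 0.0569]), array([0.4808, 0.0558])]
small/others top {'smallgrip': array([ 0.4566, -0.2983]), 'plates': array([0.3315, 0.1899]), 'bottlecap': array([0.7663, 0.1205]), 'bottle': array([0.762 , 0.1195]), 'beaker': array([ 0.7684, -0.0719]), 'pinkr': array([0.5849, 0.3722]), 'pinkl': array([0.3885, 0.3963])}
```

>>> move_arm:
  series: "15 -20 5 0.05; 45 -60 15 0.15; 75 -101 30 0.25; 105 -142 40 0.35; 135 -183 45 0.45; 165 -224 45 0.55; 195 -265 45 0.65; 225 -306 45 0.75; 255 -347 45 0.8; 270 -367 45 0.8"
  grip: 1

```text
t: 1.1
eef_pos: [0.4885, 0.1355, 0.2759]
ee_rot: [180.0, 0.0, 22.5]
wrist_force: [0.2, 0.5, 0.1]
finger_gap: 0.0856
grip_force: 0.0
```

>>> move_arm:
  series: "27 -36 0 0; 42 -56 0 0; 50 -67 0 0; 54 -73 0 0; 54 -73 0 0; 54 -73 0 0; 54 -73 0 0; 54 -73 0 0; 54 -73 0 0; 54 -73 0 0"

```text
t: 2.1
eef_pos: [0.5415, 0.0654, 0.2764]
ee_rot: [-180.0, -0.0, 22.6]
wrist_force: [0.4, -0.2, 0.4]
finger_gap: 0.0853
grip_force: 0.0
```

```bash
python3 - <<'E'
from h import *
s=readout.read_state(); print(s["t"],s["eef_pos"],s["ee_rot"],s["qpos"])
i=camera_info("wrist"); np.savez("w1.npz",**i); cv2.imwrite("pics/w1.png",capture("wrist"))
im=cv2.imread("pics/w1.png")
E
```

```text
2.1 [0.5415 0.0654 0.2764] [-179.9967   -0.0105   22.5555] [ 23.3307  13.6129  11.3556  -0.0031 -87.7321  89.2249]
```

View pics/w1.png

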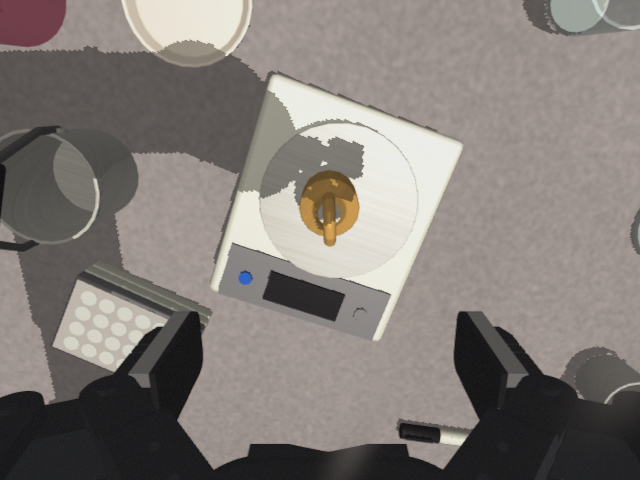

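The wrist view shows the ring as a vertical bar from about (329,196) to (331,244), square to the finger closing line. The body circle is at about (329,204) and the pan circle at about (338,199).

```bash
python3 - <<'E'
from h import *
i=dict(np.load("w1.npz")); im=cv2.imread("pics/w1.png")
print(i["camera_matrix"][0],-i["extrinsics"][:3,:3].T@i["extrinsics"][:3,3], i["extrinsics"][2,:3])
hs=cv2.cvtColor(im,cv2.COLOR_BGR2HSV)
m=((hs[...,1]>120)&(hs[...,0]>8)&(hs[...,0]<28)).astype(np.uint8); m[:, :280]=0;m[:,400:]=0;m[300:]=0
ys,xs=np.nonzero(m); print("brass box",xs.min(),xs.max(),ys.min(),ys.max())
for y in range(ys.min(),ys.max(),5): print(y,xs[ys==y].min(),xs[ys==y].max(),end=" | ")
print()
for p in((329,240),(329,200)): print("ring?",[onz("",p,z,i) for z in(.1465,.16)])
print("body",onz("",(329.5,204),.1155,i),onz("",(329.5,204),.0955,i))
l,rr=onz("",(258.5,199),.0755,i),onz("",(418,199),.0755,i);print("pan",(l+rr)/2,np.linalg.norm(l-rr))
l,rr=onz("",(338,120),.0755,i),onz("",(338,278),.0755,i);print("pan",(l+rr)/2,np.linalg.norm(l-rr))
print("dish",onz("",(190,2),.01,i))
E
```

```text
[431.9111   0.     327.8999] [0.6081 0.0939 0.4195] [-0.2692 -0.1123 -0.9565]
brass box 300 358 171 245
171 325 333 | 176 314 345 | 181 308 349 | 186 305 352 | 191 303 354 | 196 302 356 | 201 301 357 | 206 300 358 | 211 301 357 | 216 302 356 | 221 304 354 | 226 307 351 | 231 314 344 | 236 324 335 | 241 325 334 | 
ring? [array([0.5292, 0.0602, 0.1465]), array([0.5331, 0.0619, 0.16  ])]
ring? [array([0.5541, 0.0706, 0.1465]), array([0.5568, 0.0717, 0.16  ])]
body [0.5454 0.0665 0.1155] [0.5413 0.0647 0.0955]
pan [0.5437 0.0579 0.0755] 0.12942254451635113
pan [0.5403 0.0567 0.0755] 0.1309833252952044
dish [0.6403 0.234  0.01  ]
```

Ring centre is (0.543, 0.0655) at 22.7°, and the body and pan agree with it. Descending to TCP z 0.136.

>>> move_arm:
  series: "1 0 -15 0; 1 0 -40 0; 1 0 -65 0; 1 0 -90 0; 1 0 -110 0; 1 0 -125 0; 1 0 -134 0; 1 0 -140 0; 1 0 -140 0; 1 0 -140 0"

```text
t: 3.15
eef_pos: [0.5431, 0.0652, 0.137]
ee_rot: [180.0, -0.1, 22.5]
wrist_force: [0.1, 0.0, 0.0]
finger_gap: 0.0852
grip_force: 0.0
```

>>> move_arm:
  series: "0 0 0 0; 0 0 0 0; 0 0 0 0; 0 0 0 0; 0 0 0 0; 0 0 0 0; 0 0 0 0; 0 0 0 0; 0 0 0 0; 0 0 0 0"
  grip: 0

```text
t: 4.15
eef_pos: [0.5426, 0.0652, 0.1363]
ee_rot: [-180.0, -0.0, 22.5]
wrist_force: [-0.5, 0.1, 1.5]
finger_gap: 0.0067
grip_force: 58.5
```

>>> move_arm:
  series: "0 0 3 0; 0 0 8 0; 0 0 16 0; 0 0 26 0; 0 0 38 0; 0 0 50 0; 0 0 58 0; 0 0 60 0; 0 0 60 0; 0 0 60 0"

```text
t: 5.15
eef_pos: [0.5422, 0.0651, 0.1957]
ee_rot: [-180.0, 0.1, 22.5]
wrist_force: [-0.1, -0.2, -2.8]
finger_gap: 0.0061
grip_force: 58.4
```

```bash
python3 - <<'E'
from h import *
a=capture("scene")[130:310,230:470]; b=capture("top")[130:310,180:420]
z=lambda m:cv2.resize(m,(400,300),interpolation=cv2.INTER_CUBIC)
cv2.imwrite("pics/lift1.png",np.hstack([z(a),z(b)])); print(readout.read_state()["finger_gap"])
E
```

```text
0.005954961421305572
```

View pics/lift1.png

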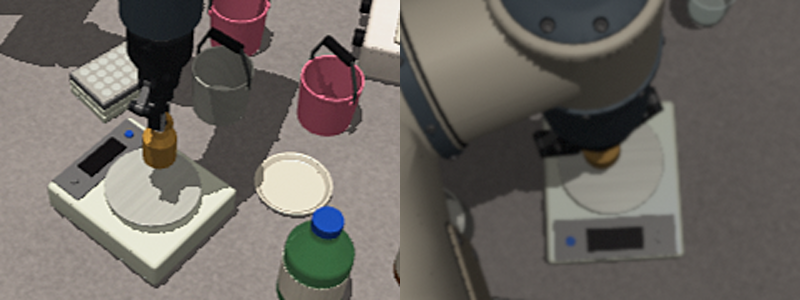

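The weight hangs upright from the ring. Carrying it to above the dish at (0.643, 0.236).

>>> move_arm:
  series: "5 8 0 0; 15 26 0 0; 28 48 0 0; 42 72 0 0; 56 96 0 0; 70 119 0 0; 83 141 0 0; 93 158 0 0; 99 168 0 0; 101 171 0 0"

```text
t: 6.25
eef_pos: [0.6439, 0.2378, 0.1948]
ee_rot: [-180.0, 0.1, 22.6]
wrist_force: [-0.6, 0.2, -2.7]
finger_gap: 0.0061
grip_force: 58.5
```

>>> move_arm:
  series: "0 0 -8 0; 0 0 -25 0; 0 0 -45 0; 0 0 -65 0; 0 0 -82 0; 0 0 -96 0; 0 0 -106 0; 0 0 -112 0; 0 0 -115 0; 0 0 -115 0"

```text
t: 7.25
eef_pos: [0.6436, 0.236, 0.0813]
ee_rot: [180.0, -0.0, 22.5]
wrist_force: [-0.5, 0.1, -2.9]
finger_gap: 0.0063
grip_force: 58.5
```

```bash
python3 - <<'E'
from h import *
w=capture("wrist")[0:330,80:600]; a=capture("scene")[150:300,310:510]
cv2.imwrite("pics/dish1.png",np.hstack([cv2.resize(w,(420,267)),cv2.resize(a,(356,267),interpolation=cv2.INTER_CUBIC)])); s=readout.read_state();print(s["eef_pos"],s["finger_gap"])
E
```

```text
[0.644  0.2363 0.0821] 0.006505151168446643
```

View pics/dish1.png

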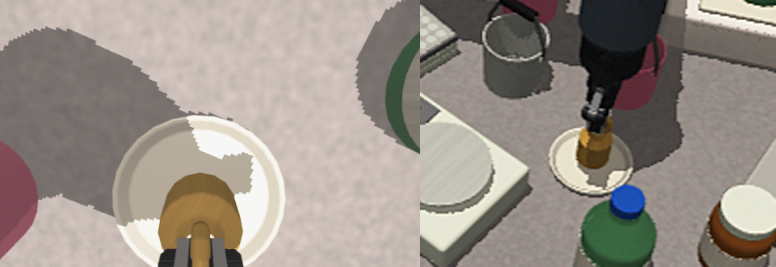

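The weight is upright over the dish, about 16 mm above its floor. Lowering it slowly to contact.

>>> move_arm:
  series: "0 0 -3 0; 0 0 -6 0; 0 0 -9 0; 0 0 -11 0; 0 0 -12 0; 0 0 -13 0; 0 0 -14 0; 0 0 -15 0; 0 0 -16 0; 0 0 -16 0"

```text
t: 8.35
eef_pos: [0.6436, 0.2362, 0.0653]
ee_rot: [180.0, -0.0, 22.5]
wrist_force: [0.1, -0.1, -3.4]
finger_gap: 0.006
grip_force: 58.6
```

>>> move_arm:
  series: "0 0 0 0; 0 0 -0.5 0; 0 0 -1 0; 0 0 -1 0; 0 0 -1.5 0; 0 0 -1.5 0; 0 0 -2 0; 0 0 -2 0; 0 0 -2 0; 0 0 -2 0"

```text
t: 9.35
eef_pos: [0.6439, 0.2362, 0.0652]
ee_rot: [180.0, -0.1, 22.6]
wrist_force: [-4.1, -1.4, 9.5]
finger_gap: 0.0064
grip_force: 59.9
```

In contact (+9.5 N). Releasing, then lifting straight up.

>>> move_arm:
  series: "0 0 0.5 0; 0 0 1 0; 0 0 1 0; 0 0 1 0; 0 0 1 0; 0 0 1 0; 0 0 1 0; 0 0 1 0; 0 0 1 0; 0 0 1 0"
  grip: 0.8

```text
t: 10.35
eef_pos: [0.6436, 0.2361, 0.0643]
ee_rot: [-180.0, -0.0, 22.5]
wrist_force: [-0.7, -0.1, -0.7]
finger_gap: 0.0685
grip_force: 0.0
```

>>> move_arm:
  series: "0 0 4 0; 0 0 12 0; 0 0 25 0; 0 0 45 0; 0 0 70 0; 0 0 95 0; 0 0 120 0; 0 0 140 0; 0 0 150 0; 0 0 150 0"
  grip: 1

```text
t: 11.35
eef_pos: [0.6443, 0.2364, 0.2167]
ee_rot: [-180.0, -0.2, 22.5]
wrist_force: [-0.0, 0.8, -0.6]
finger_gap: 0.0851
grip_force: 0.0
```

```bash
python3 - <<'E'
from h import *
i=camera_info("wrist"); w=capture("wrist"); a=capture("scene")
cv2.imwrite("pics/dish2s.png",a);cv2.imwrite("pics/dish2w.png",w);np.savez("w2.npz",**i)
cv2.imwrite("pics/dish2.png",np.hstack([cv2.resize(w,(480,360)),cv2.resize(a[150:300,330:460],(312,360),interpolation=cv2.INTER_CUBIC)])); s=readout.read_state();print(s["t"],s["eef_pos"],s["finger_gap"])
E
```

```text
11.45 [0.6432 0.2362 0.2136] 0.08577028086089512
```

View pics/dish2.png

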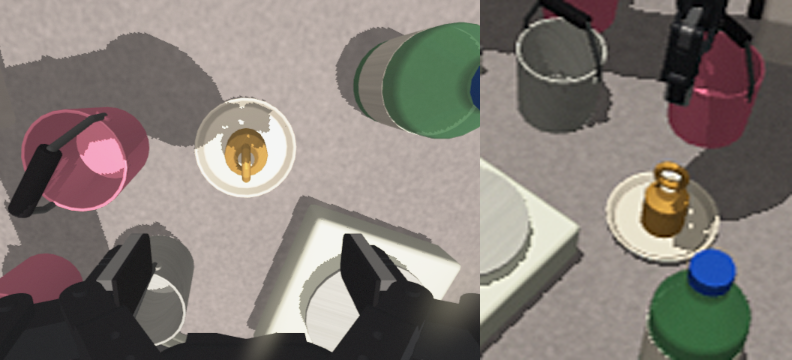

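The weight stands upright in the middle of the dish, released. Moving on to above the large pail's handle.

>>> move_arm:
  series: "-6 1 10 -0.03; -24 5 25 -0.08; -50 11 40 -0.14; -80 18 45 -0.2; -110 25 45 -0.26; -138 31 45 -0.3; -160 36 45 -0.305; -173 39 45 -0.305; -179 40 45 -0.305; -179 40 45 -0.305"

```text
t: 12.45
eef_pos: [0.4643, 0.2762, 0.259]
ee_rot: [180.0, 0.0, 5.1]
wrist_force: [0.8, 0.2, 0.1]
finger_gap: 0.0858
grip_force: 0.0
```

```bash
python3 - <<'E'
from h import *
s=readout.read_state();i=camera_info("wrist"); w=capture("wrist")
cv2.imwrite("pics/p1.png",w);np.savez("w3.npz",**i); print(s["t"],s["eef_pos"],s["ee_rot"],s["qpos"])
E
```

```text
12.45 [0.4643 0.2762 0.259 ] [179.9783   0.0243   5.0976] [ 47.3466  13.1639   8.2784  -0.0003 -85.147   47.7511]
```

View pics/p1.png

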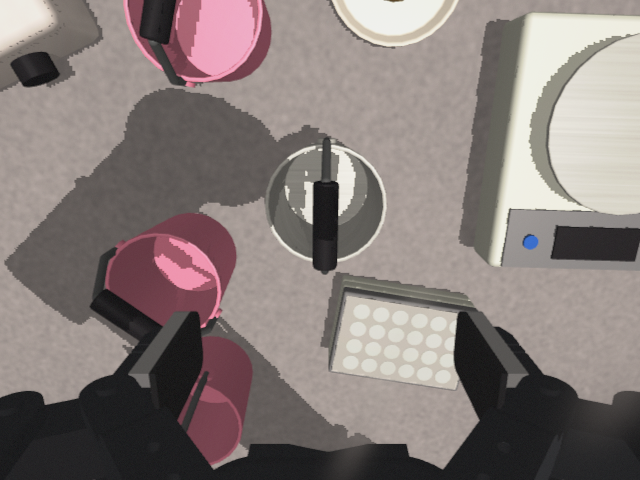

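The bar runs from (326,181) to (324,271), in line with the grasp. I'll compute its centre and the rim centre.

```bash
python3 - <<'E'
from h import *
i=dict(np.load("w3.npz"))
a,b=onz("",(326,181),.14,i),onz("",(324,270),.14,i)
print(a,b,np.linalg.norm(a-b),(a+b)/2,np.degrees(np.arctan2(*(a-b)[1::-1])))
print("rim",(onz("",(265,203),.085,i)+onz("",(386,203),.085,i))/2,(onz("",(326,145),.085,i)+onz("",(326,262),.085,i))/2)
print("pan c (right cut)",onz("",(640,122),.078,i),"dish",onz("",(395,-10),.012,i))
E
```

```text
[0.4918 0.2797 0.14  ] [0.4337 0.2759 0.14  ] 0.05822434903821189 [0.4628 0.2778 0.14  ] 3.7365599293742893
rim [0.4659 0.278  0.085 ] [0.4637 0.2774 0.085 ]
pan c (right cut) [0.5444 0.0555 0.078 ] dish [0.6289 0.2364 0.012 ]
```

>>> move_arm:
  series: "0 1 -15 -0.02; 0 1 -40 -0.02; 0 1 -65 -0.02; 0 1 -90 -0.02; 0 1 -110 -0.02; 0 1 -124 -0.02; 0 1 -132 -0.02; 0 1 -138 -0.02; 0 1 -138 -0.02; 0 1 -138 -0.02"

```text
t: 13.5
eef_pos: [0.4651, 0.2773, 0.1219]
ee_rot: [-180.0, -0.1, 3.9]
wrist_force: [-0.0, 0.0, -0.2]
finger_gap: 0.0853
grip_force: 0.0
```

>>> move_arm:
  series: "0 0 0 0; 0 0 0 0; 0 0 0 0; 0 0 0 0; 0 0 0 0; 0 0 0 0; 0 0 0 0; 0 0 0 0; 0 0 0 0; 0 0 0 0"
  grip: 0

```text
t: 14.5
eef_pos: [0.4648, 0.2774, 0.1216]
ee_rot: [-180.0, -0.0, 3.9]
wrist_force: [-0.5, 2.6, 4.3]
finger_gap: 0.0146
grip_force: 58.4
```

>>> move_arm:
  series: "0 0 3 0; 0 0 10 0; 0 0 22 0; 0 0 38 0; 0 0 56 0; 0 0 76 0; 0 0 95 0; 0 0 110 0; 0 0 120 0; 0 0 120 0"

```text
t: 15.5
eef_pos: [0.4652, 0.2774, 0.2431]
ee_rot: [-179.9, -0.1, 3.9]
wrist_force: [0.6, -0.0, -4.2]
finger_gap: 0.0138
grip_force: 58.6
```

```bash
python3 - <<'E'
from h import *
s=readout.read_state();i=camera_info("wrist"); w=capture("wrist"); a=capture("scene")
cv2.imwrite("pics/p2w.png",w);np.savez("w4.npz",**i); print(s["t"],s["eef_pos"],s["ee_rot"],s["finger_gap"])
cv2.imwrite("pics/p2.png",np.hstack([cv2.resize(w,(480,360)),cv2.resize(a[90:270,300:460],(320,360),interpolation=cv2.INTER_CUBIC)]))
E
```

```text
15.5 [0.4652 0.2774 0.2431] [-179.9024   -0.1405    3.9045] 0.013788895758798004
```

View pics/p2.png

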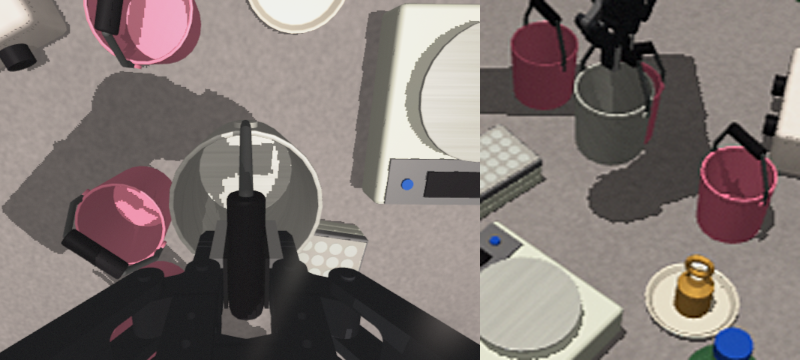

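The pail hangs level and clear of the bench. Carrying it to above the pan centre at (0.5425, 0.057).

>>> move_arm:
  series: "3 -8 0 0; 9 -26 0 0; 18 -50 0 0; 28 -79 0 0; 39 -110 0 0; 50 -141 0 0; 60 -170 0 0; 69 -194 0 0; 75 -212 0 0; 77 -220 0 0"

```text
t: 16.6
eef_pos: [0.5415, 0.0549, 0.2403]
ee_rot: [179.9, 0.1, 3.8]
wrist_force: [-0.2, 0.9, -3.3]
finger_gap: 0.014
grip_force: 58.6
```

>>> move_arm:
  series: "0 0 -2 0; 0 0 -6 0; 0 0 -10 0; 0 0 -14 0; 0 0 -18 0; 0 0 -21 0; 0 0 -24 0; 0 0 -26 0; 0 0 -27 0; 0 0 -27 0"

```text
t: 17.6
eef_pos: [0.5416, 0.0571, 0.2142]
ee_rot: [180.0, 0.0, 3.9]
wrist_force: [-1.3, -0.1, -3.3]
finger_gap: 0.0141
grip_force: 58.6
```

```bash
python3 - <<'E'
from h import *
s=readout.read_state(); a=capture("scene");t=capture("top")
cv2.imwrite("pics/p3s.png",a);print(s["t"],s["eef_pos"],s["ee_rot"],s["finger_gap"])
cv2.imwrite("pics/p3.png",np.hstack([cv2.resize(a[150:310,230:410],(450,400),interpolation=cv2.INTER_CUBIC),cv2.resize(t[170:310,240:360],(343,400),interpolation=cv2.INTER_CUBIC)]))
E
```

```text
17.6 [0.5416 0.0571 0.2142] [179.9976   0.007    3.9033] 0.014133766465795922
```

View pics/p3.png

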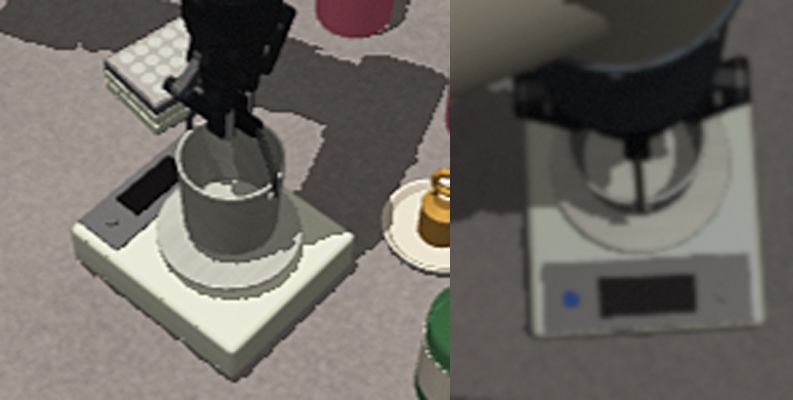

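The pail looks centred over the pan, about 14 mm above it. Lowering it gently.

>>> move_arm:
  series: "0 0 -3 0; 0 0 -6 0; 0 0 -8 0; 0 0 -10 0; 0 0 -11 0; 0 0 -12 0; 0 0 -13 0; 0 0 -14 0; 0 0 -15 0; 0 0 -15 0"

```text
t: 18.7
eef_pos: [0.5416, 0.0571, 0.1992]
ee_rot: [180.0, 0.0, 3.9]
wrist_force: [-0.1, -0.2, -3.8]
finger_gap: 0.0137
grip_force: 58.6
```

>>> move_arm:
  series: "0 0 -0.5 0; 0 0 -1 0; 0 0 -1.5 0; 0 0 -2 0; 0 0 -2.5 0; 0 0 -3 0; 0 0 -3.5 0; 0 0 -4 0; 0 0 -4 0; 0 0 -4 0"

```text
t: 19.7
eef_pos: [0.5417, 0.0571, 0.1955]
ee_rot: [-180.0, -0.0, 3.9]
wrist_force: [0.1, 0.8, 0.5]
finger_gap: 0.014
grip_force: 58.9
```

The full weight is now on the pan. Releasing.

>>> move_arm:
  series: "0 0 0 0; 0 0 0 0; 0 0 0 0; 0 0 0 0; 0 0 0 0; 0 0 0 0; 0 0 0 0; 0 0 0 0; 0 0 0 0; 0 0 0 0"
  grip: 1

```text
t: 20.7
eef_pos: [0.5416, 0.0571, 0.1953]
ee_rot: [-180.0, -0.0, 3.9]
wrist_force: [-0.0, -0.5, -0.6]
finger_gap: 0.0852
grip_force: 0.0
```

>>> move_arm:
  series: "0 0 3 0; 0 0 10 0; 0 0 20 0; 0 0 35 0; 0 0 50 0; 0 0 70 0; 0 0 85 0; 0 0 95 0; 0 0 100 0; 0 0 100 0"

```text
t: 21.7
eef_pos: [0.5418, 0.0572, 0.2958]
ee_rot: [-180.0, -0.1, 3.9]
wrist_force: [-0.3, 0.2, -0.3]
finger_gap: 0.0856
grip_force: 0.0
```

```bash
python3 - <<'E'
from h import *
s=readout.read_state();i=camera_info("wrist"); w=capture("wrist"); a=capture("scene")
cv2.imwrite("pics/f_w.png",w);cv2.imwrite("pics/f_s.png",a);np.savez("w5.npz",**i); print(s["t"],s["eef_pos"],s["wrist_force"])
# black grip bar in wrist picture: dark blob in upper centre
g=w.max(2)[100:320,230:420]
n,l,st,c=cv2.connectedComponentsWithStats((g<45).astype(np.uint8))
for k in range(1,n):
    if st[k,4]>200: print(st[k],c[k]+[230,100], onz("",c[k]+[230,100],.214,i))
hs=cv2.cvtColor(a,cv2.COLOR_BGR2HSV); b=((hs[...,1]>120)&(hs[...,0]>8)&(hs[...,0]<28)).astype(np.uint8)[200:260,385:430]
ys,xs=np.nonzero(b); print("brass",xs.min()+385,xs.max()+385,ys.min()+200,ys.max()+200)
b0=cv2.imread("pics/dish2s.png"); hs=cv2.cvtColor(b0,cv2.COLOR_BGR2HSV); b=((hs[...,1]>120)&(hs[...,0]>8)&(hs[...,0]<28)).astype(np.uint8)[200:260,385:430]
ys,xs=np.nonzero(b); print("brass before",xs.min()+385,xs.max()+385,ys.min()+200,ys.max()+200)
E
```

```text
21.7 [0.5418 0.0572 0.2958] [-0.2513  0.2436 -0.3013]
[  62   94   62  109 3486] [324.453  255.2444] [0.5345 0.0586 0.214 ]
brass 397 416 217 248
brass before 397 416 217 248
```

The grip bar is where an upright, centred pail should have it, and the weight hasn't moved. Handing in.

```bash
python3 -c "
from plant import r
print(r.hand_in())"
```

```text
the job is handed in; nothing more can be done
None
```

I handed the job in at about 22 s of the 58 s allowed: the check weight stands in its dish and the large pail stands upright in the middle of the pan, both released; the hand-in gave no verdict, and the other loose items were not separately re-measured.

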